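Stack a roller's parts on the tall assembly arbor

TASK

Build up the roller on the taller of the two arbors, threading the parts over its post from the bottom up in this order: flanged hub with its wide disc down, steel sleeve, black spacer ring, hexagonal nut on top, each lying flat on the one below. Lower each part down the post rather than letting it drop, and let go of it before fetching the next. Leave the bottles, the pin tray and the screwdriver where they are.

Things in the scene. Friction and masses are not known exactly. Their poses are not given: they have to be found in the camera images.
- flange: Flanged hub, bare steel, loose, standing upright: a disc 66 mm in diameter and 8 mm thick, with a hub 36 mm in diameter rising 16 mm above it (24 mm tall in all), bored through with a 24 mm hole; about 0.24 kg. Origin: centre of the underside of the disc; z up along the bore.
- sleeve: Plain bare-steel tube, loose, standing upright: 40 mm outer diameter, 24 mm tall, 24 mm bore; about 0.15 kg. Origin: centre of its underside; z up along the bore.
- spacer: Flat black plastic ring, loose, lying flat: 58 mm outer diameter, 14 mm thick, 24 mm bore; about 0.06 kg. Origin: centre of its underside; z up along the bore.
- nut: Large bare-steel hexagonal nut, loose, lying flat: 52 mm across flats (60 mm across corners), 18 mm tall, with a hexagonal through hole 24 mm across flats; about 0.25 kg. Origin: centre of its underside; z up along the hole; its x axis is square to one pair of flats, the other pairs lie 60 degrees either way.
- tall_arbor: The taller arbor, to build on: fixed SQUARE grey base plate 80 x 80 x 12 mm, in its middle an upright aluminium post 14 mm in diameter rising 70 mm above the plate (82 mm above the bench), its last 5 mm tapering to 6 mm. Origin: centre of the plate's underside; z up along the post. When stacked, the undersides of hub, sleeve, ring and nut lie 12, 36, 60 and 74 mm above this origin.
- short_arbor: The shorter arbor, not used in this job: a fixed ROUND grey base plate 80 mm in diameter and 12 mm thick with a like post 14 mm in diameter rising only 28 mm above it (40 mm above the bench). Origin: centre of the plate's underside.
- water_bottle: Bystander: upright blue drinking bottle with a black cap, 66 mm in diameter, 190 mm tall, loose. Origin: centre of its underside.
- glue_bottle: Bystander: small upright white glue bottle with a red nozzle, 42 mm in diameter, 125 mm tall, loose. Origin: centre of its underside.
- pin_tray: Bystander: black tray 150 x 110 x 30 mm holding rows of steel pins, loose. Origin: centre of its underside.
- screwdriver: Bystander: screwdriver lying flat on the bench, loose. Origin: on the tool, its x axis runs from the handle to the tip.
There are look-alikes about, which are no part of the job. What is shaped like the spacer but red or yellow is not meant.

How it is judged (in metres and radians):
On the way, in this order (a step that is already met when the one before it is completed fails the run):
1. the flanged hub is down on the tall arbor's base and released (horizontal distance between flange and tall_arbor below 0.008 m and z of flange in the frame of tall_arbor between 0.008 and 0.016 m and angle between flange's own z axis and vertical below 0.12 rad and contact force between the fingers and flange below 0.3 N), for 0.2 s.
2. the sleeve rests on the hub and is released (horizontal distance between sleeve and tall_arbor below 0.008 m and z of sleeve in the frame of tall_arbor between 0.032 and 0.04 m and angle between sleeve's own z axis and vertical below 0.12 rad and contact force between the fingers and sleeve below 0.3 N), for 0.2 s.
3. the black spacer ring rests on the sleeve and is released (horizontal distance between spacer and tall_arbor below 0.008 m and z of spacer in the frame of tall_arbor between 0.056 and 0.064 m and angle between spacer's own z axis and vertical below 0.12 rad and contact force between the fingers and spacer below 0.3 N), for 0.2 s.
4. the hexagonal nut rests on the spacer ring, over the post's tip, and is released (horizontal distance between nut and tall_arbor below 0.008 m and z of nut in the frame of tall_arbor between 0.07 and 0.078 m and angle between nut's own z axis and vertical below 0.12 rad and contact force between the fingers and nut below 0.3 N), for 0.2 s.
At the end, for the whole second after the job is handed in: On the tall arbor, from the bottom: hub (disc down), sleeve, spacer ring, nut, with their undersides 12, 36, 60 and 74 mm above the arbor's origin (each within 4 mm), each within 8 mm of the post's axis and within 0.12 rad of level, right side up, at rest and released (horizontal distance between each of flange, sleeve, spacer, nut and tall_arbor below 0.008 m and z of flange in the frame of tall_arbor between 0.008 and 0.016 m and angle between each of flange, sleeve, spacer, nut's own z axis and vertical below 0.12 rad and linear speed of each of flange, sleeve, spacer, nut below 0.02 m/s and angular speed of each of flange, sleeve, spacer, nut below 0.2 rad/s and z of sleeve in the frame of tall_arbor between 0.032 and 0.04 m and z of spacer in the frame of tall_arbor between 0.056 and 0.064 m and z of nut in the frame of tall_arbor between 0.07 and 0.078 m); the robot touches nothing.
It fails at once if a part is dropped down the post (falling free at over 0.6 m/s) ((horizontal distance between flange and tall_arbor below 0.012 m and contact force between the fingers and flange below 0.3 N and linear speed of flange above 0.6 m/s) or (horizontal distance between sleeve and tall_arbor below 0.012 m and contact force between the fingers and sleeve below 0.3 N and linear speed of sleeve above 0.6 m/s) or (horizontal distance between spacer and tall_arbor below 0.012 m and contact force between the fingers and spacer below 0.3 N and linear speed of spacer above 0.6 m/s) or (horizontal distance between nut and tall_arbor below 0.012 m and contact force between the fingers and nut below 0.3 N and linear speed of nut above 0.6 m/s)).
It fails at once if a bottle, the pin tray or the screwdriver is moved more than 30 mm, or a bottle is knocked over (distance of any of water_bottle, glue_bottle, pin_tray, screwdriver from where it was at the start of the episode above 0.03 m or angle between any of water_bottle, glue_bottle's own z axis and vertical above 0.4 rad).
It also fails if it takes over 106 s, if anything falls off the work surface, if the arm or the gripper's body presses on something with over 40 N, if the wrist force passes 120 N, or if a joint passes its speed limit or range.

ROBOT

A 6-joint arm with a two-finger parallel gripper is mounted at the origin on the work surface. World frame = base frame: x ahead of the robot, y to its left, z up, the work surface at z = 0. Lengths are in m, angles in degrees, forces in N, time in s.
With the tool pointing down it reaches from about 0.25 to 0.725 m from the base axis. Payload 9.7 kg.
Tool frame: the origin (TCP) lies at the very end of the fingers, on their centre line; the grasp point (between the pads) lies 19 mm behind it; z points along the fingers, y is the line along which they close (so a half turn about z gives the same grasp; the last joint's range is limited). The gripper opens to 85 mm and grips with 20 to 120 N. Pads are 22 mm wide; open, the fingers measure 114 mm over their backs; the gripper's body (76 mm by 85 mm) begins 54 mm behind the grasp point. The pads swing forward as they close: fully open they stand 13 mm farther back than shut.
Start: joints at [63.656, 4.979, 10.078, 95.1, 0, 90], TCP at [0.244, 0.493, 0.231] pointing down, gripper open.
Joint ranges: [-179.16, 179.16], [-48.56, 103.87], [-65.8, 70.77], [-126.05, 130.52], [-82.76, 87.17], [-180, 180]. Speed limits (degrees/s): [127.2, 127.2, 147.25, 180, 180, 180].

INTERFACE

Orientations are given as [roll, pitch, yaw] about the fixed x, y, z axes, in that order (R = Rz(yaw) Ry(pitch) Rx(roll)).
In Python, from workcell import bot gives the robot as it stands.
- The arm moves only by the tool step_arm, never from a script. Its argument "targets" is a list of rows, each a list of 3 entries, a list of its own where there are three numbers: the opening, from 0 (shut) to 1 (fully open), then the shift along the world's x, y, z in mm, then the turn, a rotation vector about the world's x, y, z in rad. In form: [[grip, [tx, ty, tz], [wx, wy, wz]], ...]. A call has 1 to 8 rows; each row is the pose to reach, as a shift and turn from the pose commanded when the call began; what a row does not reach only later rows make up. A row lasts 1/10 s, in which the tool goes at most 50 mm and 8.59 degrees, less where a joint would pass 70% of its speed; a pose out of reach is approached as far as the arm can. A call with a gripper value outside its range is refused whole. The fingers move at their own pace and stop on an object; "force" is the grip in N (left out, the last holds). Time passes only in rows, so rows that repeat a pose let the fingers close. It gives the time, the measured TCP pose, the force, the opening and the grip force at its end, in the units of the state.
- bot.get_obs(): the state, without advancing time (a new reading comes with each control period).
- bot.camera(name): name is "side" or "top" or "wrist"; returns (picture, depth): 400x640x3 uint8, red, green, blue; 400x640 float32, m along the optical axis (not along the pixel's ray), 0 where there is no reading.
- bot.camera_params(name): a dict with "K" (3x3 intrinsics, pixels), "R" (3x3) and "t" (3): a world point X has camera coordinates R X + t. Camera axes: x right, y down, z forward; pixel columns grow to the right and rows downward; lengths in m; the calibration is good to about 2 mm. A picture is of the moment at which its call begins: read the wrist's pose just before it. camera_params takes no time and is no camera call; for the wrist camera it gives the pose at the moment of the call.
- bot.job_done(): hands the job in; it is judged then, once.
The state is a dict: "time": time; "q": joint angles; "qd": joint speeds; "joint_efforts": joint torques, N m; "ee_pos": TCP position; "tcp_rot": TCP orientation; "wrist_force": force on the tool from outside, world axes, zero at the start; "torque": the same for the moment, N m; "opening": finger opening in m; "grasp_force": force on a finger pad.
Only numpy, scipy, OpenCV 4.12 (cv2) and the standard library are available. Lean on these libraries where they do the work, as an engineer would, in place of code of your own. Each camera call takes 0.05 s, during which the arm holds its last target. There are 200 camera calls.

## Working session

There is one attempt and no reset: what is moved stays moved. The work goes in short steps, Python scripts to look and compute and a tool call to move; the robot and the scene stay as the last step left them, time stands still between calls to the robot, and variables do not carry over. Pictures are saved under pics/ and viewed, at most 14 in all, crops included, and the job is handed in when it is done.

Besides the shell and the picture viewer there is one more tool, called after ">>>" by a JSON object that holds its "name" and its "arguments", one argument or row to a line. step_arm: Moves the arm, as the interface text tells. Its arguments: {"type":"object","properties":{"targets":{"type":"array","items":{"type":"array"}},"force":{"type":"number"}},"required":["targets"]}

```bash
mkdir -p pics; ls
cat > h.py <<'E'
from workcell import bot
import numpy as np, cv2
def snap(n,f):
    p,d=bot.camera(n); c=bot.camera_params(n)
    cv2.imwrite('pics/'+f+'.png',p[:,:,::-1]); np.savez('pics/'+f+'.npz',p=p,d=d,**{k:np.array(c[k]) for k in 'KRt'})
    return p,d,c
def world(f):
    z=np.load('pics/'+f+'.npz'); d=z['d']; K=z['K'];h,w=d.shape
    u,v=np.meshgrid(np.arange(w),np.arange(h))
    X=np.stack([(u-K[0,2])/K[0,0]*d,(v-K[1,2])/K[1,1]*d,d],-1)
    W=(X-z['t'].reshape(3))@z['R']
    W[d==0]=np.nan
    return W,z['p']
E
python3 - <<'E'
from h import *
snap('top','top0');snap('side','side0')
o=bot.get_obs();print(o)
E
```

```text
pics
{'time': 0.1, 'q': array([ 6.36539422e+01,  5.00692352e+00,  1.00396176e+01,  9.50984539e+01,
       -3.97700492e-05,  9.00000568e+01]), 'qd': array([ 0.02214971, -0.06722858, -0.00821282,  0.00731712,  0.00271388,
       -0.06192143]), 'joint_efforts': array([ 7.96799418e-05, -5.21560371e+01,  4.65654802e+01,  1.59467943e-02,
       -4.74873696e-05,  5.57099966e-06]), 'ee_pos': array([0.2439991 , 0.49269671, 0.23066938]), 'tcp_rot': array([-1.79934240e+02,  3.98352115e-05,  1.53653885e+02]), 'wrist_force': array([-0.16591993, -0.05872569, -0.20188448]), 'torque': array([ 0.04476527,  0.00064162, -0.03113809]), 'grasp_force': 0.0, 'opening': 0.08533502525663472}
```

View pics/top0.png

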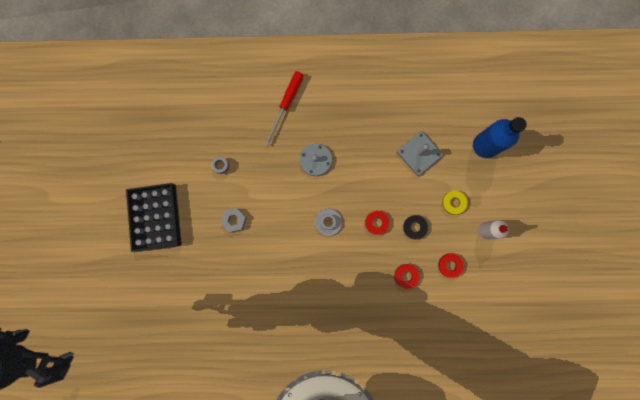

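View pics/side0.png

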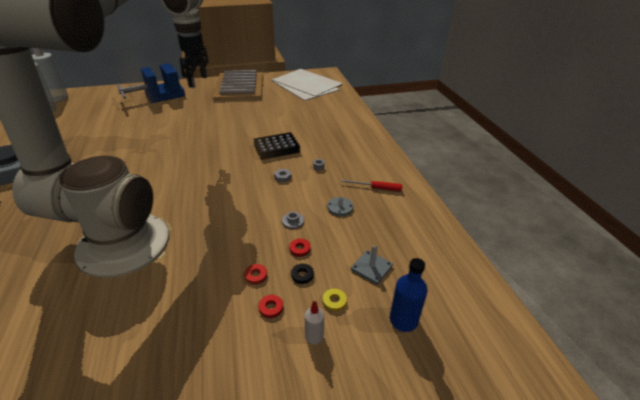

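The top view shows the sleeve at (221,165), the nut at (233,220), the hub at (328,222) and the black ring at (415,227). The square tall arbor is at (420,153), the round arbor at (316,159), the water bottle at (497,140) and the glue at (495,230). The side view agrees.

```bash
cat > m.py <<'E'
from h import *
W,p=world('top0')
z=np.load('pics/top0.npz');K,R,t=z['K'],z['R'],z['t'].reshape(3)
print('cam',-R.T@t,K[0,0])
for n,(u,v),r in [('sleeve',(221,165),13),('nut',(233,220),17),('flange',(328,222),18),('spacer',(415,227),17),('tall',(420,153),28),('short',(316,159),22),('water',(497,138),30),('glue',(495,229),22),('tray',(153,217),38)]:
    P=W[v-r:v+r+1,u-r:u+r+1].reshape(-1,3); P=P[~np.isnan(P[:,0])]
    Q=P[P[:,2]>0.006]
    zt=np.percentile(Q[:,2],[50,90,99])
    top=Q[Q[:,2]>zt[1]-.004]
    c,rr=cv2.minEnclosingCircle((Q[:,:2]*1000).astype(np.float32))
    print(n,len(Q),'z',zt.round(4),'mean top',top.mean(0).round(4),'circle',np.round(c,1),round(rr,1),'rng',Q.min(0).round(3),Q.max(0).round(3))
    if n in('nut','tall'):
        S=Q[Q[:,2]<0.02] if n=='tall' else Q
        print(cv2.minAreaRect((S[:,:2]*1000).astype(np.float32)))
E
python3 m.py
```

```text
cam [ 0.41629841 -0.01312692  1.03938043] 430.4487861176192
sleeve 182 z [0.0237 0.0265 0.0292] mean top [0.6113 0.2422 0.025 ] circle [611.5 243.1] 19.7 rng [0.592 0.224 0.007] [0.631 0.262 0.031]
nut 363 z [0.0185 0.0209 0.0228] mean top [0.4784 0.2111 0.0192] circle [480.8 218.8] 36.9 rng [0.45  0.182 0.006] [0.506 0.255 0.024]
((481.1568603515625, 213.73753356933594), (67.04817962646484, 52.294166564941406), 42.10477828979492)
flange 473 z [0.0095 0.0244 0.0272] mean top [ 0.4698 -0.0154  0.0244] circle [464.6 -18.6] 38.4 rng [ 0.432 -0.046  0.006] [0.501 0.016 0.029]
spacer 400 z [0.0143 0.0166 0.0185] mean top [ 0.4547 -0.2223  0.0149] circle [ 454.6 -227.2] 33.2 rng [ 0.426 -0.26   0.006] [ 0.483 -0.194  0.02 ]
tall 1078 z [0.0126 0.0157 0.0796] mean top [ 0.6326 -0.239   0.0175] circle [ 639.  -235.3] 60.1 rng [ 0.579 -0.295  0.006] [ 0.693 -0.185  0.082]
((644.2139282226562, -232.52740478515625), (105.9762954711914, 82.87657165527344), 39.312217712402344)
short 827 z [0.0127 0.0156 0.038 ] mean top [0.6224 0.013  0.0146] circle [632.9  22. ] 52.9 rng [ 0.583 -0.025  0.007] [0.67  0.063 0.042]
water 1381 z [0.1238 0.1889 0.1922] mean top [ 0.651  -0.4019  0.19  ] circle [ 670.6 -437.3] 83.6 rng [ 0.618 -0.507  0.006] [ 0.717 -0.368  0.195]
glue 462 z [0.0772 0.0975 0.1196] mean top [ 0.4444 -0.3907  0.1062] circle [ 428.6 -418.9] 51.1 rng [ 0.399 -0.46   0.006] [ 0.465 -0.373  0.125]
tray 2134 z [0.023  0.0316 0.0341] mean top [0.4875 0.402  0.0305] circle [491. 406.] 99.5 rng [0.408 0.315 0.006] [0.578 0.497 0.035]
```

>>> {"name": "step_arm", "arguments": {
  "targets": [
    [1,[236,-281,50],[0,0,0]],
    [1,[236,-281,50],[0,0,0]],
    [1,[236,-281,50],[0,0,0]],
    [1,[236,-281,50],[0,0,0]],
    [1,[236,-281,50],[0,0,0]],
    [1,[236,-281,50],[0,0,0]],
    [1,[236,-281,50],[0,0,0]],
    [1,[236,-281,50],[0,0,0]]
  ],
  "force": 40
}}

```text
time: 0.9
ee_pos: [0.482, 0.2088, 0.2813]
tcp_rot: [-180.0, 0.0, 153.5]
wrist_force: [-0.4, 0.5, 0.6]
opening: 0.0854
grasp_force: 0.0
```

Run:
```python
from h import *
o=bot.get_obs();print(o['q'],o['ee_pos'],o['tcp_rot'])
p,d,c=snap('wrist','w1')
print(-c['R'].T@np.array(c['t']).reshape(3),c['R'],c['K'])
```

```text
[ 2.34420113e+01  3.00762860e+00  1.36313186e+01  1.00624787e+02
 -3.48037846e-02  4.99570678e+01] [0.48199945 0.20881083 0.28134741] [-1.79976769e+02  2.59386358e-02  1.53484949e+02]
[0.42513261 0.23804913 0.4236546 ] [[ 4.48437222e-01  8.93814253e-01 -3.73930889e-04]
 [ 8.63474662e-01 -4.33107339e-01  2.58514103e-01]
 [ 2.30901638e-01 -1.16250226e-01 -9.66007411e-01]] [[322.04725222   0.         321.61674839]
 [  0.         322.04725222 200.92086312]
 [  0.           0.           1.        ]]
```

View pics/w1.png

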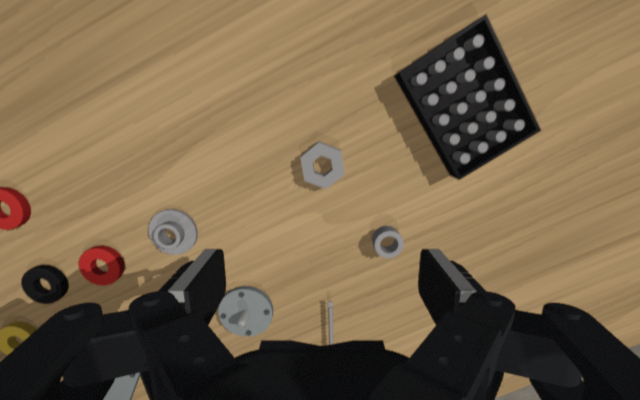

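```bash
cat > fit.py <<'E'
from h import *
def planez(f,u,v,z):  # pixel ray to height z
    a=np.load('pics/'+f+'.npz');r=np.stack([(u-a['K'][0,2])/a['K'][0,0],(v-a['K'][1,2])/a['K'][1,1],np.ones_like(u,float)],-1)@a['R']
    C=-a['R'].T@a['t'].reshape(3); s=(z-C[2])/r[...,2]; return (C+s[...,None]*r)[...,:2]
def top(f,u,v,r,z,tol=.004,ang=False):
    W,p=world(f); h,w=W.shape[:2]
    m=np.zeros((h,w),np.uint8); sl=np.s_[max(0,v-r):v+r+1,max(0,u-r):u+r+1]
    m[sl]=(abs(W[sl][...,2]-z)<tol)
    n,l,s,c=cv2.connectedComponentsWithStats(m); k=1+np.argmax(s[1:,4]); m=(l==k).astype(np.uint8)
    ct=max(cv2.findContours(m,cv2.RETR_EXTERNAL,cv2.CHAIN_APPROX_NONE)[0],key=len)[:,0].astype(float)
    X=planez(f,ct[:,0],ct[:,1],z).astype(np.float32)*1000
    e=cv2.fitEllipse(X); zs=W[...,2][m>0]
    out=[f,(u,v),'n',int(s[k,4]),'ell',np.round(e[0],1),np.round(e[1],1),'z',round(float(np.median(zs)),4)]
    if ang:
        A=np.arange(0,60 if ang==6 else 90,1.); c0=np.array(e[0]);
        def wd(a):
            q=X@np.array([np.cos(np.radians(a)),np.sin(np.radians(a))]); return np.ptp(q)
        ws=[sum(wd(a+k) for k in ((0,60,120) if ang==6 else (0,90))) for a in A]
        a=A[np.argmin(ws)]; out+=['flat normal deg',a,[round(float(wd(a+k)),1) for k in (0,60,120)]]
    print(*out)
E
python3 - <<'E'
from fit import *
top('w1',388,242,24,.024); top('w1',322,166,35,.018,ang=6); top('w1',172,232,33,.024,.005); top('w1',172,232,33,.008,.004)
E
```

```text
w1 (388, 242) n 432 ell [612.2 243.8] [38.2 39. ] z 0.0232
w1 (322, 166) n 1156 ell [479.6 211.6] [53.6 54.2] z 0.0175 flat normal deg 12.0 [52.1, 51.8, 52.2]
w1 (172, 232) n 348 ell [470.7 -13.3] [34.4 35.8] z 0.023
w1 (172, 232) n 1072 ell [470.9 -13.6] [63.9 65.3] z 0.0074
```

>>> {"name": "step_arm", "arguments": {
  "targets": [
    [1,[-9,-225.5,-100],[0,0,0]],
    [1,[-9,-225.5,-100],[0,0,0]],
    [1,[-9,-225.5,-100],[0,0,0]],
    [1,[-9,-225.5,-100],[0,0,0]],
    [1,[-9,-225.5,-100],[0,0,0]],
    [1,[-9,-225.5,-100],[0,0,0]],
    [1,[-9,-225.5,-100],[0,0,0]],
    [1,[-9,-225.5,-100],[0,0,0]]
  ]
}}

```text
time: 1.75
ee_pos: [0.4713, -0.0128, 0.1817]
tcp_rot: [180.0, 0.0, 153.7]
wrist_force: [-1.0, 0.1, -0.1]
opening: 0.0852
grasp_force: 0.0
```

Run:
```python
from fit import *
o=bot.get_obs();print(o['q'],o['ee_pos'],o['tcp_rot'])
p,d,c=snap('wrist','w2')
print(c['t'],bot.get_obs()['ee_pos'])
```

```text
[-1.56837645e+00 -6.52462893e+00 -6.79746152e+00  8.96965029e+01
  1.39996493e-02  2.47406552e+01] [ 0.47128498 -0.0128342   0.18170829] [1.79974452e+02 2.19908924e-02 1.53690967e+02]
[-0.19895336 -0.43443194  0.21931012] [ 0.47137725 -0.01256229  0.18182435]
```

View pics/w2.png

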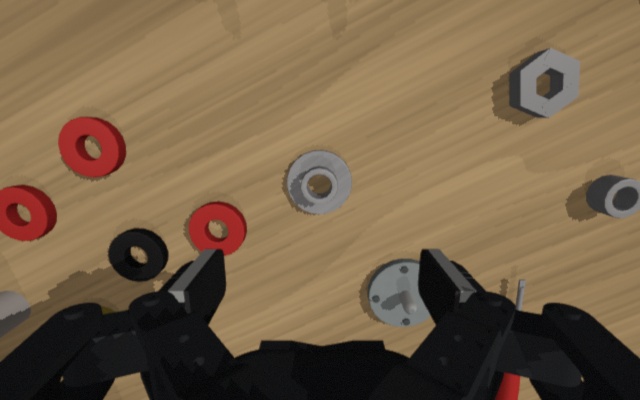

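The hub sits at (319,182), on the finger centre line; the black ring is at (138,254).

Run:
```python
from fit import *
top('w2',319,182,45,.024,.005); top('w2',319,182,45,.008,.004); top('w2',138,254,36,.014,.005);top('w2',550,82,45,.018,.004,6)
```

```text
w2 (319, 182) n 620 ell [470.6 -14.1] [34.4 34.9] z 0.0234
w2 (319, 182) n 2155 ell [470.7 -14.2] [64.1 64.3] z 0.0077
w2 (138, 254) n 1955 ell [ 455.2 -219.3] [56.4 58.9] z 0.0135
w2 (550, 82) n 2674 ell [479.1 211.4] [55.  56.3] z 0.0177 flat normal deg 13.0 [53.5, 54.6, 53.1]
```

>>> {"name": "step_arm", "arguments": {
  "targets": [
    [1,[0,-0.5,-50],[0,0,0]],
    [1,[0,-0.5,-100],[0,0,0]],
    [1,[0,-0.5,-140],[0,0,0]],
    [1,[0,-0.5,-160],[0,0,0]],
    [1,[0,-0.5,-168],[0,0,0]],
    [1,[0,-0.5,-170],[0,0,0]],
    [1,[0,-0.5,-170],[0,0,0]],
    [0.3,[0,-0.5,-170],[0,0,0]]
  ]
}}

```text
time: 2.6
ee_pos: [0.4722, -0.0139, 0.0129]
tcp_rot: [179.9, 0.1, 153.7]
wrist_force: [0.4, -0.0, -0.7]
opening: 0.0734
grasp_force: 0.0
```

>>> {"name": "step_arm", "arguments": {
  "targets": [
    [0,[0,0,0],[0,0,0]],
    [0,[0,0,0],[0,0,0]],
    [0,[0,0,0],[0,0,0]],
    [0,[0,0,0],[0,0,0]],
    [0,[0,0,0],[0,0,0]],
    [0,[0,0,0],[0,0,0]]
  ]
}}

```text
time: 3.2
ee_pos: [0.4715, -0.0143, 0.0122]
tcp_rot: [180.0, 0.1, 153.6]
wrist_force: [-0.8, -0.3, 6.3]
opening: 0.034
grasp_force: 39.5
```

>>> {"name": "step_arm", "arguments": {
  "targets": [
    [0,[0,0,10],[0,0,0]],
    [0,[0,0,40],[0,0,0]],
    [0,[20,-10,80],[0,0,0.14]],
    [0,[50,-25,120],[0,0,0.29]],
    [0,[80,-40,150],[0,0,0.44]],
    [0,[110,-60,160],[0,0,0.58]],
    [0,[140,-80,160],[0,0,0.73]],
    [0,[150,-90,160],[0,0,0.87]]
  ]
}}

```text
time: 4.0
ee_pos: [0.623, -0.1057, 0.171]
tcp_rot: [-180.0, 0.0, -156.2]
wrist_force: [-1.6, 0.0, -3.8]
opening: 0.0338
grasp_force: 40.7
```

>>> {"name": "step_arm", "arguments": {
  "targets": [
    [0,[5,-10,0],[0,0,0.15]],
    [0,[10,-20,0],[0,0,0.29]],
    [0,[10,-20,0],[0,0,0.44]],
    [0,[10,-20,0],[0,0,0.59]],
    [0,[10,-20,0],[0,0,0.74]],
    [0,[10,-20,0],[0,0,0.89]],
    [0,[10,-20,0],[0,0,1.03]],
    [0,[10,-20,0],[0,0,1.17]]
  ]
}}

```text
time: 4.8
ee_pos: [0.6308, -0.1241, 0.1713]
tcp_rot: [180.0, 0.0, -89.1]
wrist_force: [-0.7, 0.3, -2.5]
opening: 0.0336
grasp_force: 40.7
```

>>> {"name": "step_arm", "arguments": {
  "targets": [
    [0,[0,0,0],[0,0,0.05]],
    [0,[0,0,0],[0,0,0.05]],
    [0,[0,0,0],[0,0,0.05]]
  ]
}}

```text
time: 5.1
ee_pos: [0.6309, -0.1241, 0.1713]
tcp_rot: [180.0, 0.0, -86.7]
wrist_force: [-0.0, 0.4, -2.2]
opening: 0.034
grasp_force: 40.7
```

Run:
```python
from fit import *
o=bot.get_obs();print(o['q'],o['ee_pos'],o['tcp_rot'],o['opening'],o['wrist_force'])
p,d,c=snap('wrist','w3')
```

```text
[-1.11323784e+01  1.72618612e+01  1.76299993e+01  9.03907842e+01
  2.00762332e-03 -1.04428470e+02] [ 0.63094999 -0.12414761  0.17131075] [ 1.79978568e+02  7.58705643e-03 -8.67039106e+01] 0.03397792824455025 [-0.03289938  0.36916009 -2.20185382]
```

View pics/w3.png

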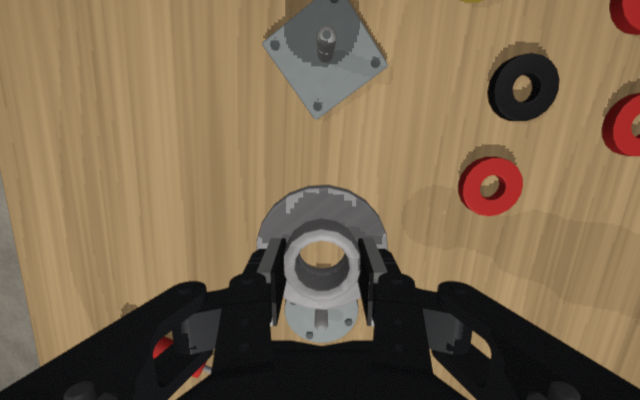

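The hub is held level, with its hub top ring at (322,268). The arbor's post tip is at (326,34) and the black ring at (523,88).

Run:
```python
from fit import *
W,p=world('w3')
Z=W[5:70,305:345]; m=Z[...,2]>.07; print('tip',m.sum(),Z[m].mean(0).round(4),Z[m].max(0).round(4),Z[m].min(0).round(4))
for lo,hi in((.02,.04),(.04,.06),(.06,.075)):
    m=(Z[...,2]>lo)&(Z[...,2]<hi);print(lo,m.sum(),Z[m].mean(0).round(4))
top('w3',523,88,45,.014,.005)
H=W[180:310,240:400];m=(H[...,2]>.155);print(np.histogram(H[m][:,2],bins=np.arange(.155,.24,.005)))
# plate edges: visible lower corner region
top('w3',323,50,75,.012,.005,4)
# ellipse of the bore/hub rim at z=.183 from depth
for z,t in((.183,.006),(.167,.005)):
    m=(abs(H[...,2]-z)<t);Q=H[m];print(z,m.sum(),Q.min(0).round(4),Q.max(0).round(4))
```

```text
tip 329 [ 0.6353 -0.2385  0.0784] [ 0.642  -0.2325  0.0825] [ 0.6286 -0.2463  0.0703]
0.02 65 [ 0.6355 -0.2341  0.03  ]
0.04 82 [ 0.6352 -0.2341  0.0502]
0.06 74 [ 0.6355 -0.2343  0.0674]
w3 (523, 88) n 3075 ell [ 457.9 -221.7] [56.4 58.3] z 0.0136
(array([   9,  434, 5521,  507,  714, 2900,  412,  462,  507,  445,  770,
        329,  484,  404,  358,    0]), array([0.155, 0.16 , 0.165, 0.17 , 0.175, 0.18 , 0.185, 0.19 , 0.195,
       0.2  , 0.205, 0.21 , 0.215, 0.22 , 0.225, 0.23 , 0.235]))
w3 (323, 50) n 8208 ell [ 635.5 -237.3] [87.1 94.1] z 0.0117 flat normal deg 39.0 [79.4, 94.8, 106.0]
0.183 3713 [ 0.6017 -0.1419  0.177 ] [ 0.6626 -0.1062  0.189 ]
0.167 6040 [ 0.5994 -0.1564  0.162 ] [ 0.6646 -0.0913  0.172 ]
```

>>> {"name": "step_arm", "arguments": {
  "targets": [
    [0,[2,-45,0],[0,0,0]],
    [0,[4,-90,-20],[0,0,0]],
    [0,[4,-115.5,-40],[0,0,0]],
    [0,[4,-115.5,-60],[0,0,0]],
    [0,[4,-115.5,-60],[0,0,0]],
    [0,[4,-115.5,-60],[0,0,0]]
  ]
}}

```text
time: 5.75
ee_pos: [0.6349, -0.2393, 0.1115]
tcp_rot: [180.0, 0.0, -86.6]
wrist_force: [-0.1, 0.5, -3.0]
opening: 0.0336
grasp_force: 40.8
```

Run:
```python
from fit import *
o=bot.get_obs();print(o['q'],o['ee_pos'],o['tcp_rot'],o['opening'],o['wrist_force'])
p,d,c=snap('wrist','w4')
cv2.imwrite('pics/w4c.png',cv2.resize(p[150:350,220:420,::-1],None,fx=3,fy=3))
```

```text
[-2.06554832e+01  2.22121976e+01  1.73413167e+01  8.51700179e+01
  4.61834206e-03 -1.14030059e+02] [ 0.63489204 -0.2393176   0.11154258] [ 1.79964527e+02  2.08727052e-02 -8.66254320e+01] 0.03358483598194046 [-0.11039696  0.52045685 -2.96826817]
```

View pics/w4c.png

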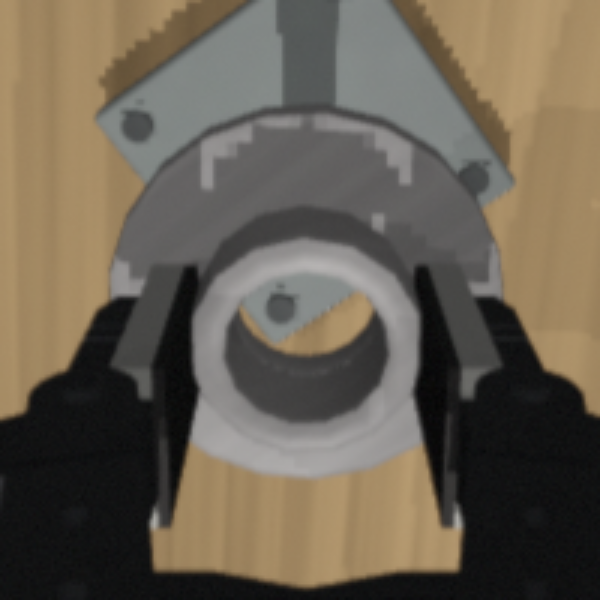

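The hub is over the plate, and the post is hidden behind its disc. I'll lower it while watching the force.

>>> {"name": "step_arm", "arguments": {
  "targets": [
    [0,[0.3,0,-20],[0,0,0]],
    [0,[0.3,0,-32],[0,0,0]],
    [0,[0.3,0,-40],[0,0,0]],
    [0,[0.3,0,-50],[0,0,0]],
    [0,[0.3,0,-60],[0,0,0]],
    [0,[0.3,0,-70],[0,0,0]],
    [0,[0.3,0,-70],[0,0,0]]
  ]
}}

```text
time: 6.5
ee_pos: [0.6345, -0.2393, 0.0393]
tcp_rot: [179.9, 0.1, -86.6]
wrist_force: [0.2, 1.0, -2.3]
opening: 0.0336
grasp_force: 40.8
```

>>> {"name": "step_arm", "arguments": {
  "targets": [
    [0,[0,0,-8],[0,0,0]],
    [0,[0,0,-13],[0,0,0]],
    [0,[0,0,-16],[0,0,0]],
    [0,[0,0,-17],[0,0,0]],
    [0,[0,0,-17],[0,0,0]],
    [0,[0,0,-17],[0,0,0]]
  ]
}}

```text
time: 7.1
ee_pos: [0.6355, -0.2397, 0.0245]
tcp_rot: [-180.0, -0.0, -86.6]
wrist_force: [0.4, 0.8, -3.1]
opening: 0.0339
grasp_force: 40.8
```

>>> {"name": "step_arm", "arguments": {
  "targets": [
    [0,[0,0,-0.5],[0,0,0]],
    [0.6,[0,0,-0.5],[0,0,0]],
    [0.8,[0,0,-0.5],[0,0,0]],
    [0.8,[0,0,-0.5],[0,0,0]],
    [0.8,[0,0,-0.5],[0,0,0]],
    [0.8,[0,0,0],[0,0,0]]
  ]
}}

```text
time: 7.7
ee_pos: [0.6354, -0.2396, 0.0243]
tcp_rot: [180.0, 0.0, -86.6]
wrist_force: [-0.1, -0.2, 1.0]
opening: 0.0679
grasp_force: 0.0
```

>>> {"name": "step_arm", "arguments": {
  "targets": [
    [0.8,[0,0,20],[0,0,0]],
    [0.8,[0,0,60],[0,0,0]],
    [0.8,[0,0,110],[0,0,0]],
    [0.8,[-5,50,160],[0,0,0]],
    [0.8,[-15,100,200],[0,0,0]],
    [0.8,[-20,110,200],[0,0,0]],
    [0.8,[-20,110,200],[0,0,0]],
    [0.8,[-20,110,200],[0,0,0]]
  ]
}}

```text
time: 8.5
ee_pos: [0.6157, -0.129, 0.2252]
tcp_rot: [-179.9, -0.0, -86.5]
wrist_force: [0.8, -0.3, -0.9]
opening: 0.0686
grasp_force: 0.0
```

Run:
```python
from fit import *
o=bot.get_obs();print(o['q'],o['ee_pos'],o['tcp_rot'],o['opening'],o['wrist_force'])
p,d,c=snap('wrist','w5')
```

```text
[-1.18261904e+01  1.60522966e+01  2.21241649e+01  9.59667769e+01
 -1.14702557e-02 -1.05320008e+02] [ 0.6156588  -0.12896985  0.2251949 ] [-1.79901674e+02 -3.88288225e-02 -8.65062262e+01] 0.06857461352077583 [ 0.75773391 -0.29374171 -0.89912346]
```

View pics/w5.png

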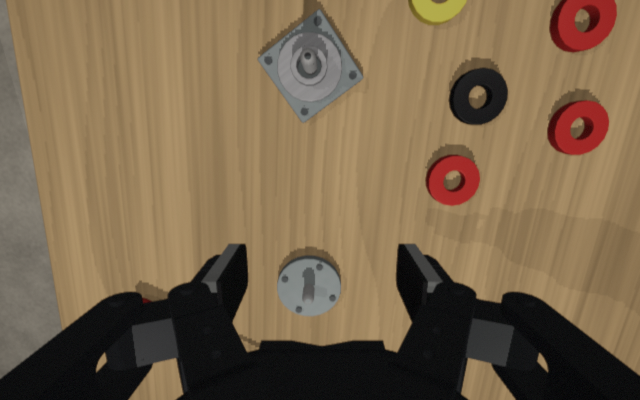

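The hub is seated on the arbor at (308,65), with the post coming through it.

Run:
```python
from fit import *
W,p=world('w5')
Z=W[35:90,285:335]; m=Z[...,2]>.065; print('tip',m.sum(),Z[m].mean(0).round(4),Z[m].max(0).round(4),Z[m].min(0).round(4))
top('w5',308,65,40,.036,.005);top('w5',308,65,40,.020,.004);top('w5',479,96,40,.014,.005)
```

```text
tip 209 [ 0.6342 -0.2393  0.0768] [ 0.6416 -0.2334  0.0814] [ 0.628  -0.2469  0.0653]
w5 (308, 65) n 590 ell [ 635.3 -239.4] [34.2 34.5] z 0.034
w5 (308, 65) n 2346 ell [ 635.3 -239.4] [63.8 63.9] z 0.0184
w5 (479, 96) n 2103 ell [ 457.  -222.2] [56.  57.1] z 0.0127
```

>>> {"name": "step_arm", "arguments": {
  "targets": [
    [1,[-4,373,-60],[0,0,0]],
    [1,[-4,373,-60],[0,0,0]],
    [1,[-4,373,-60],[0,0,0]],
    [1,[-4,373,-60],[0,0,0]],
    [1,[-4,373,-60],[0,0,0]],
    [1,[-4,373,-60],[0,0,0]],
    [1,[-4,373,-60],[0,0,0]],
    [1,[-4,373,-60],[0,0,0]]
  ]
}}

```text
time: 9.35
ee_pos: [0.6109, 0.2456, 0.1614]
tcp_rot: [179.8, -0.0, -86.5]
wrist_force: [0.5, -1.1, 0.9]
opening: 0.0855
grasp_force: 0.0
```

>>> {"name": "step_arm", "arguments": {
  "targets": [
    [1,[0,0,0],[0,0,0]],
    [1,[0,0,0],[0,0,0]]
  ]
}}

```text
time: 9.55
ee_pos: [0.6114, 0.2427, 0.1625]
tcp_rot: [179.9, -0.1, -86.6]
wrist_force: [0.1, -0.5, 1.0]
opening: 0.0851
grasp_force: 0.0
```

Run:
```python
from fit import *
o=bot.get_obs();print(o['q'],o['ee_pos'],o['tcp_rot'],o['opening'],o['wrist_force'])
p,d,c=snap('wrist','w6')
R,K,t=c['R'],c['K'],np.array(c['t']).reshape(3)
x=K@(R@np.array([.612,.244,.024])+t);u,v=(x[:2]/x[2]).astype(int);top('w6',u,v,45,.024,.005)
```

```text
[ 2.16591154e+01  1.94817553e+01  1.94478049e+01  9.01193960e+01
 -2.16320632e-02 -7.17476487e+01] [0.61137652 0.24267528 0.16254246] [ 1.79861144e+02 -6.85720900e-02 -8.65931238e+01] 0.08511273059553402 [ 0.12720936 -0.52790931  1.0023362 ]
w6 (np.int64(321), np.int64(191)) n 986 ell [613.8 243.3] [38.6 38.9] z 0.0242
```

>>> {"name": "step_arm", "arguments": {
  "targets": [
    [1,[2,0.8,-50],[0,0,0]],
    [1,[2,0.8,-100],[0,0,0]],
    [1,[2,0.8,-135],[0,0,0]],
    [1,[2,0.8,-150],[0,0,0]],
    [1,[2,0.8,-157],[0,0,0]],
    [1,[2,0.8,-157],[0,0,0]],
    [0,[2,0.8,-157],[0,0,0]],
    [0,[2,0.8,-157],[0,0,0]]
  ]
}}

```text
time: 10.4
ee_pos: [0.6145, 0.2445, 0.0095]
tcp_rot: [-179.8, 0.1, -86.6]
wrist_force: [0.6, -0.6, 0.6]
opening: 0.0591
grasp_force: 0.0
```

>>> {"name": "step_arm", "arguments": {
  "targets": [
    [0,[0,0,0],[0,0,0]],
    [0,[0,0,0],[0,0,0]],
    [0,[0,0,0],[0,0,0]],
    [0,[0,0,0],[0,0,0]],
    [0,[0,0,0],[0,0,0]],
    [0,[0,0,0],[0,0,0]]
  ]
}}

```text
time: 11.0
ee_pos: [0.6141, 0.2445, 0.009]
tcp_rot: [-179.9, 0.0, -86.6]
wrist_force: [-1.1, -0.8, 6.4]
opening: 0.0387
grasp_force: 39.9
```

>>> {"name": "step_arm", "arguments": {
  "targets": [
    [0,[0,0,15],[0,0,0]],
    [0,[0,0,60],[0,0,0]],
    [0,[5,-30,105],[0,0,0]],
    [0,[10,-75,130],[0,0,0]],
    [0,[15,-120,150],[0,0,0]],
    [0,[20,-165,160],[0,0,0]],
    [0,[20,-210,160],[0,0,0]],
    [0,[20,-255,160],[0,0,0]]
  ]
}}

```text
time: 11.8
ee_pos: [0.6334, -0.0127, 0.1691]
tcp_rot: [-179.9, -0.0, -86.6]
wrist_force: [0.9, -1.1, -1.7]
opening: 0.0381
grasp_force: 40.9
```

>>> {"name": "step_arm", "arguments": {
  "targets": [
    [0,[0,-45,0],[0,0,0]],
    [0,[0,-90,0],[0,0,0]],
    [0,[0,-115,0],[0,0,0]],
    [0,[0,-115,0],[0,0,0]],
    [0,[0,-115,0],[0,0,0]],
    [0,[0,-115,0],[0,0,0]]
  ]
}}

```text
time: 12.4
ee_pos: [0.6334, -0.1248, 0.1678]
tcp_rot: [-180.0, 0.0, -86.5]
wrist_force: [-0.1, -0.1, -1.2]
opening: 0.0381
grasp_force: 40.9
```

```bash
cat > held.py <<'E'
import sys
from fit import *
f=sys.argv[1]; ztop=float(sys.argv[2])  # top of part relative to TCP
o=bot.get_obs();e=o['ee_pos'];print(e,o['tcp_rot'],o['opening'],o['wrist_force'])
p,d,c=snap('wrist',f); z=e[2]+ztop
W,_=world(f); H=W[120:340,220:430]
Q=H[abs(H[...,2]-z)<.006]; Q=Q[(abs(Q[:,0]-e[0])<.035)&(abs(Q[:,1]-e[1])<.035)]
print('ztop',z,len(Q),'y centre',(np.percentile(Q[:,1],.5)+np.percentile(Q[:,1],99.5))/2,np.ptp(Q[:,1]),'medz',np.median(Q[:,2]))
m=(W[...,2]>.075)&(W[...,2]<.09)&(abs(W[...,0]-.635)<.02)&(abs(W[...,1]+.239)<.02)
T=W[m];print('tip',len(T),(T.min(0)+T.max(0))/2 if len(T) else '')
E
python3 held.py w7 0.015
```

```text
[ 0.63341299 -0.1248138   0.1677616 ] [-1.79986235e+02  1.29257293e-02 -8.65457316e+01] 0.03812653038130358 [-0.07127674 -0.13790322 -1.18555351]
ztop 0.18276160062218966 5091 y centre -0.12522375420496965 0.04024771498465983 medz 0.18224917343067307
tip 310 [ 0.63547385 -0.23922873  0.07913845]
```

View pics/w7.png

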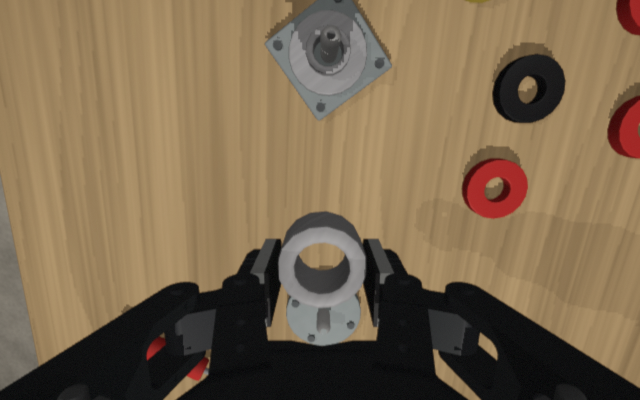

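The sleeve is upright in the fingers at (322,268), and the arbor post is at (330,38).

>>> {"name": "step_arm", "arguments": {
  "targets": [
    [0,[1,-45,0],[0,0,0]],
    [0,[2,-90,-20],[0,0,0]],
    [0,[2,-114.2,-40],[0,0,0]],
    [0,[2,-114.2,-60],[0,0,0]],
    [0,[2,-114.2,-65],[0,0,0]],
    [0,[2,-114.2,-70],[0,0,0]],
    [0,[2,-114.2,-80],[0,0,0]],
    [0,[2,-114.2,-90],[0,0,0]]
  ]
}}

```text
time: 13.25
ee_pos: [0.6361, -0.2393, 0.0779]
tcp_rot: [-179.9, -0.0, -86.5]
wrist_force: [0.5, 0.3, -1.7]
opening: 0.0384
grasp_force: 40.9
```

>>> {"name": "step_arm", "arguments": {
  "targets": [
    [0,[0,0,-10],[0,0,0]],
    [0,[0,0,-20],[0,0,0]],
    [0,[0,0,-27],[0,0,0]],
    [0,[0,0,-30],[0,0,0]],
    [0,[0,0,-31],[0,0,0]],
    [0,[0,0,-31],[0,0,0]],
    [0,[0,0,-31],[0,0,0]]
  ]
}}

```text
time: 13.95
ee_pos: [0.6356, -0.2402, 0.0468]
tcp_rot: [-180.0, -0.0, -86.6]
wrist_force: [-0.8, -0.2, -1.8]
opening: 0.0383
grasp_force: 40.9
```

>>> {"name": "step_arm", "arguments": {
  "targets": [
    [0,[0,1,-1],[0,0,0]],
    [0,[0,1,-1.5],[0,0,0]],
    [0,[0,1,-1.5],[0,0,0]],
    [0.6,[0,1,-1.5],[0,0,0]],
    [0.8,[0,1,-1.5],[0,0,0]],
    [0.8,[0,1,-1.5],[0,0,0]],
    [0.8,[0,1,-1],[0,0,0]]
  ]
}}

```text
time: 14.65
ee_pos: [0.6354, -0.2391, 0.0453]
tcp_rot: [-180.0, -0.0, -86.6]
wrist_force: [-0.2, 0.1, -0.9]
opening: 0.0682
grasp_force: 0.0
```

>>> {"name": "step_arm", "arguments": {
  "targets": [
    [0.8,[0,0,20],[0,0,0]],
    [0.8,[0,0,60],[0,0,0]],
    [0.8,[0,0,100],[0,0,0]],
    [0.8,[-30,40,115],[0,0,0]],
    [0.8,[-60,80,115],[0,0,0]],
    [0.8,[-80,110,115],[0,0,0]],
    [0.8,[-80,110,115],[0,0,0]],
    [0.8,[-80,110,115],[0,0,0]]
  ]
}}

```text
time: 15.45
ee_pos: [0.5554, -0.1285, 0.161]
tcp_rot: [-179.9, -0.0, -86.5]
wrist_force: [-0.9, -0.6, -0.3]
opening: 0.0684
grasp_force: 0.0
```

Run:
```python
from fit import *
o=bot.get_obs();print(o['q'],o['ee_pos'],o['tcp_rot'],o['opening'],o['wrist_force'])
p,d,c=snap('wrist','w8')
R,K,t=c['R'],c['K'],np.array(c['t']).reshape(3)
for X,r in(([.6355,-.2394,.060],45),([.457,-.221,.014],50)):
    x=K@(R@np.array(X)+t);u,v=(x[:2]/x[2]).astype(int);print(u,v);top('w8',u,v,r,X[2],.005)
```

```text
[-1.30265060e+01  6.77436543e+00  4.24046946e+00  8.73835526e+01
 -9.61947400e-03 -1.06499433e+02] [ 0.55538131 -0.12853964  0.16099581] [-1.79923580e+02 -3.26684462e-02 -8.65271022e+01] 0.06844286397580523 [-0.90122782 -0.58247253 -0.28841369]
216 39
w8 (np.int64(216), np.int64(39)) n 1774 ell [ 635.3 -239.1] [38.5 39.2] z 0.0591
444 88
w8 (np.int64(444), np.int64(88)) n 3182 ell [ 457.5 -222.3] [56.2 57.1] z 0.0134
```

View pics/w8.png

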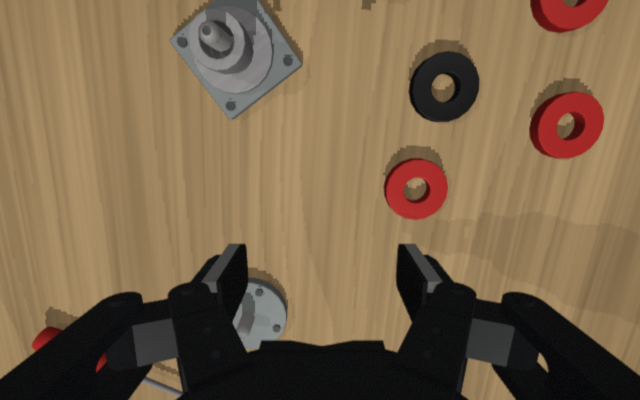

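The sleeve is seated (top ring at (224,40), z 0.059) and the black ring is at (444,87), clear of its neighbours.

>>> {"name": "step_arm", "arguments": {
  "targets": [
    [1,[-33,-31,-10],[0,0,0]],
    [1,[-66,-62,-25],[0,0,0]],
    [1,[-98,-93.5,-40],[0,0,0]],
    [1,[-98,-93.5,-40],[0,0,0]],
    [1,[-98,-93.5,-40],[0,0,0]]
  ]
}}

```text
time: 16.0
ee_pos: [0.4571, -0.224, 0.1201]
tcp_rot: [180.0, 0.0, -86.8]
wrist_force: [-0.8, -0.6, 0.4]
opening: 0.0856
grasp_force: 0.0
```

Run:
```python
from fit import *
o=bot.get_obs();print(o['q'],o['ee_pos'],o['tcp_rot'],o['opening'],o['wrist_force'])
p,d,c=snap('wrist','w9')
R,K,t=c['R'],c['K'],np.array(c['t']).reshape(3)
for X,r in(([.457,-.2215,.014],55),):
    x=K@(R@np.array(X)+t);u,v=(x[:2]/x[2]).astype(int);print(u,v,p[v,u+20]);top('w9',u,v,r,X[2],.005)
```

```text
[-2.61074273e+01 -1.36160705e+00 -8.71776998e+00  8.26605178e+01
  7.16891577e-03 -1.19330679e+02] [ 0.45712273 -0.22397589  0.12005877] [ 1.79988969e+02  1.44209750e-02 -8.67767505e+01] 0.08555272895054179 [-0.81956731 -0.57142734  0.41589093]
323 200 [34 32 34]
w9 (np.int64(323), np.int64(200)) n 3263 ell [ 457.2 -222.3] [56.3 56.8] z 0.0141
```

>>> {"name": "step_arm", "arguments": {
  "targets": [
    [1,[0,1.5,-45],[0,0,0]],
    [1,[0,1.5,-85],[0,0,0]],
    [1,[0,1.5,-105],[0,0,0]],
    [1,[0,1.5,-114],[0,0,0]],
    [1,[0,1.5,-117],[0,0,0]],
    [1,[0,1.5,-117],[0,0,0]],
    [0,[0,1.5,-117],[0,0,0]],
    [0,[0,1.5,-117],[0,0,0]]
  ]
}}

```text
time: 16.85
ee_pos: [0.4582, -0.2213, 0.0046]
tcp_rot: [-179.9, -0.1, -86.6]
wrist_force: [-0.6, -1.0, 1.1]
opening: 0.0591
grasp_force: 0.9
```

>>> {"name": "step_arm", "arguments": {
  "targets": [
    [0,[0,0,0],[0,0,0]],
    [0,[0,0,0],[0,0,0]],
    [0,[0,0,0],[0,0,0]],
    [0,[0,0,0],[0,0,0]],
    [0,[0,0,0],[0,0,0]]
  ]
}}

```text
time: 17.35
ee_pos: [0.4582, -0.2214, 0.0053]
tcp_rot: [-179.9, -0.1, -86.6]
wrist_force: [-2.5, 1.3, 10.6]
opening: 0.0555
grasp_force: 40.1
```

>>> {"name": "step_arm", "arguments": {
  "targets": [
    [0,[0,0,15],[0,0,0]],
    [0,[0,10,60],[0,0,0]],
    [0,[20,30,100],[0,0,0]],
    [0,[55,50,130],[0,0,0]],
    [0,[95,70,150],[0,0,0]],
    [0,[135,85,160],[0,0,0]],
    [0,[175,95,165],[0,0,0]],
    [0,[177,95,165],[0,0,0]]
  ]
}}

```text
time: 18.15
ee_pos: [0.638, -0.1244, 0.1679]
tcp_rot: [-180.0, 0.0, -86.5]
wrist_force: [-0.2, 0.5, -1.0]
opening: 0.0551
grasp_force: 42.7
```

>>> {"name": "step_arm", "arguments": {
  "targets": [
    [0,[0,0,0],[0,0,0]],
    [0,[0,0,0],[0,0,0]]
  ]
}}

```text
time: 18.35
ee_pos: [0.6336, -0.1263, 0.1688]
tcp_rot: [180.0, -0.0, -86.6]
wrist_force: [-0.2, 0.3, -1.0]
opening: 0.0552
grasp_force: 42.7
```

```bash
python3 held.py w10 0.009
```

```text
[ 0.63364383 -0.1263129   0.16879927] [ 1.79988997e+02 -4.85656263e-03 -8.66162181e+01] 0.055198516666572627 [-0.2181877   0.30941678 -1.02986306]
ztop 0.17779927315282892 10278 y centre -0.1279260084516739 0.05718555946770633 medz 0.17716680619885386
tip 311 [ 0.63517418 -0.23977705  0.07907595]
```

View pics/w10.png

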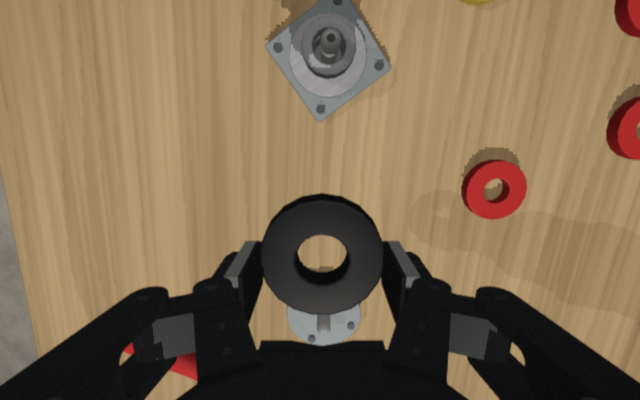

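The ring is held level at (322,255), with the sleeve and post at (330,42).

>>> {"name": "step_arm", "arguments": {
  "targets": [
    [0,[1,-45,0],[0,0,0]],
    [0,[1.8,-90,-20],[0,0,0]],
    [0,[1.8,-112,-40],[0,0,0]],
    [0,[1.8,-112,-60],[0,0,0]],
    [0,[1.8,-112,-70],[0,0,0]],
    [0,[1.8,-112,-75],[0,0,0]],
    [0,[1.8,-112,-82],[0,0,0]],
    [0,[1.8,-112,-88],[0,0,0]]
  ]
}}

```text
time: 19.2
ee_pos: [0.6366, -0.2376, 0.0811]
tcp_rot: [-179.9, -0.0, -86.6]
wrist_force: [-0.2, -0.8, -0.1]
opening: 0.0555
grasp_force: 42.7
```

>>> {"name": "step_arm", "arguments": {
  "targets": [
    [0,[0,0,-6],[0,0,0]],
    [0,[0,0,-10],[0,0,0]],
    [0,[0,0,-13],[0,0,0]],
    [0,[0,0,-14],[0,0,0]],
    [0,[0,0,-14],[0,0,0]],
    [0,[0,0,-14],[0,0,0]]
  ]
}}

```text
time: 19.8
ee_pos: [0.6363, -0.2381, 0.0665]
tcp_rot: [-180.0, -0.0, -86.6]
wrist_force: [-1.0, 0.4, 0.2]
opening: 0.0553
grasp_force: 42.7
```

>>> {"name": "step_arm", "arguments": {
  "targets": [
    [0,[-0.5,0,-1],[0,0,0]],
    [0,[-0.5,0,-1.2],[0,0,0]],
    [0,[-0.5,0,-1.2],[0,0,0]],
    [0.8,[-0.5,0,-1.2],[0,0,0]],
    [0.9,[-0.5,0,-1.2],[0,0,0]],
    [0.9,[-0.5,0,-1.2],[0,0,0]],
    [0.9,[-0.5,0,-1],[0,0,0]]
  ]
}}

```text
time: 20.5
ee_pos: [0.6356, -0.238, 0.0651]
tcp_rot: [180.0, 0.0, -86.6]
wrist_force: [-0.1, -0.2, -0.1]
opening: 0.077
grasp_force: 0.0
```

>>> {"name": "step_arm", "arguments": {
  "targets": [
    [1,[0,0,20],[0,0,0]],
    [1,[0,0,60],[0,0,0]],
    [1,[0,20,100],[0,0,0]],
    [1,[-30,60,115],[0,0,0]],
    [1,[-50,100,115],[0,0,0]],
    [1,[-50,110,115],[0,0,0]],
    [1,[-50,110,115],[0,0,0]],
    [1,[-50,110,115],[0,0,0]]
  ]
}}

```text
time: 21.3
ee_pos: [0.586, -0.1284, 0.1802]
tcp_rot: [-180.0, -0.0, -86.6]
wrist_force: [0.3, -0.6, -0.2]
opening: 0.0852
grasp_force: 0.0
```

Run:
```python
from fit import *
o=bot.get_obs();print(o['q'],o['ee_pos'],o['tcp_rot'],o['opening'],o['wrist_force'])
p,d,c=snap('wrist','w11')
R,K,t=c['R'],c['K'],np.array(c['t']).reshape(3)
for X,r in(([.6355,-.2394,.074],50),):
    x=K@(R@np.array(X)+t);u,v=(x[:2]/x[2]).astype(int);print(u,v);top('w11',u,v,r,X[2],.005)
W,_=world('w11');m=(W[...,2]>.0785)&(abs(W[...,0]-.635)<.02)&(abs(W[...,1]+.239)<.02);T=W[m];print(len(T),T.mean(0))
```

```text
[-1.23535737e+01  1.11349370e+01  1.12656451e+01  9.01169439e+01
 -1.77476722e-02 -1.05775293e+02] [ 0.58603912 -0.1284417   0.18017512] [-1.79991579e+02 -2.08212061e-02 -8.65782847e+01] 0.08515981314423161 [ 0.29622383 -0.63506599 -0.24091057]
261 43
w11 (np.int64(261), np.int64(43)) n 4663 ell [ 635.8 -238.7] [56.2 56.6] z 0.0733
126 [ 0.63438827 -0.23974357  0.08013931]
```

View pics/w11.png

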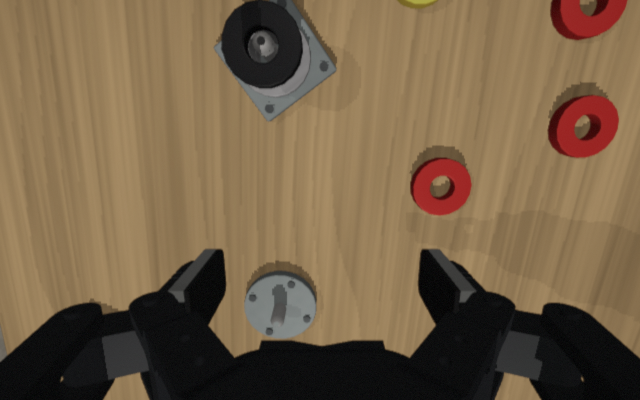

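The ring lies level on the sleeve at (262,43), with the post tip in its bore. The nut is next.

>>> {"name": "step_arm", "arguments": {
  "targets": [
    [1,[-14,45,0],[0,0,0.08]],
    [1,[-28,90,0],[0,0,0.159]],
    [1,[-43,135,0],[0,0,0.159]],
    [1,[-57,180,0],[0,0,0.159]],
    [1,[-71,225,0],[0,0,0.159]],
    [1,[-85,270,0],[0,0,0.159]],
    [1,[-100,315,-20],[0,0,0.159]],
    [1,[-107,340,-40],[0,0,0.159]]
  ]
}}

```text
time: 22.15
ee_pos: [0.4788, 0.214, 0.1401]
tcp_rot: [-179.9, 0.0, -77.5]
wrist_force: [-0.1, -0.8, 0.6]
opening: 0.0854
grasp_force: 0.0
```

>>> {"name": "step_arm", "arguments": {
  "targets": [
    [1,[0,0,-20],[0,0,0]],
    [1,[0,0,-20],[0,0,0]],
    [1,[0,0,-20],[0,0,0]]
  ]
}}

```text
time: 22.45
ee_pos: [0.4792, 0.2113, 0.1203]
tcp_rot: [179.9, -0.0, -77.5]
wrist_force: [0.6, 0.1, 1.5]
opening: 0.0854
grasp_force: 0.0
```

Run:
```python
from fit import *
o=bot.get_obs();print(o['q'],o['ee_pos'],o['tcp_rot'],o['opening'],o['wrist_force'])
p,d,c=snap('wrist','w12')
R,K,t=c['R'],c['K'],np.array(c['t']).reshape(3)
for X,r in(([.4793,.2115,.018],60),):
    x=K@(R@np.array(X)+t);u,v=(x[:2]/x[2]).astype(int);print(u,v);top('w12',u,v,r,X[2],.004,6)
```

```text
[ 2.37956249e+01  6.75802963e-01 -6.66226226e+00  8.27182199e+01
 -1.00107301e-02 -7.86548780e+01] [0.47919601 0.21125249 0.12031234] [ 1.79946784e+02 -2.08874305e-02 -7.75494825e+01] 0.08540096796560374 [0.58716819 0.05316463 1.50238218]
323 199
w12 (np.int64(323), np.int64(199)) n 2979 ell [480.5 211.9] [54.3 55.2] z 0.0184 flat normal deg 13.0 [52.3, 52.7, 52.8]
```

>>> {"name": "step_arm", "arguments": {
  "targets": [
    [1,[0.9,0.3,-45],[0,0,0]],
    [1,[0.9,0.3,-85],[0,0,0]],
    [1,[0.9,0.3,-105],[0,0,0]],
    [1,[0.9,0.3,-113],[0,0,0]],
    [1,[0.9,0.3,-115.5],[0,0,0]],
    [1,[0.9,0.3,-115.5],[0,0,0]],
    [0,[0.9,0.3,-115.5],[0,0,0]],
    [0,[0.9,0.3,-115.5],[0,0,0]]
  ]
}}

```text
time: 23.3
ee_pos: [0.4804, 0.2125, 0.0061]
tcp_rot: [-179.9, 0.0, -77.5]
wrist_force: [0.6, -0.5, -1.0]
opening: 0.0593
grasp_force: 0.0
```

>>> {"name": "step_arm", "arguments": {
  "targets": [
    [0,[0,0,0],[0,0,0]],
    [0,[0,0,0],[0,0,0]],
    [0,[0,0,0],[0,0,0]],
    [0,[0,0,0],[0,0,0]],
    [0,[0,0,0],[0,0,0]]
  ]
}}

```text
time: 23.8
ee_pos: [0.4801, 0.2125, 0.0061]
tcp_rot: [-179.9, 0.0, -77.5]
wrist_force: [-2.2, -0.3, 7.2]
opening: 0.0503
grasp_force: 41.6
```

Pick z is 6.1, so contact should be at TCP z of about 80.

>>> {"name": "step_arm", "arguments": {
  "targets": [
    [0,[0,0,15],[0,0,0]],
    [0,[0,0,60],[0,0,0]],
    [0,[15,-35,90],[0,0,0]],
    [0,[35,-75,110],[0,0,0]],
    [0,[55,-115,130],[0,0,0]],
    [0,[75,-155,150],[0,0,0]],
    [0,[95,-195,165],[0,0,0]],
    [0,[115,-235,165],[0,0,0]]
  ]
}}

```text
time: 24.6
ee_pos: [0.5959, -0.0245, 0.1735]
tcp_rot: [-179.8, -0.1, -77.5]
wrist_force: [0.7, 1.0, -2.5]
opening: 0.0505
grasp_force: 43.6
```

>>> {"name": "step_arm", "arguments": {
  "targets": [
    [0,[20,-40,0],[0,0,0]],
    [0,[35,-80,0],[0,0,-0.08]],
    [0,[39,-103,0],[0,0,-0.159]],
    [0,[39,-103,0],[0,0,-0.159]],
    [0,[39,-103,0],[0,0,-0.159]],
    [0,[39,-103,0],[0,0,-0.159]]
  ]
}}

```text
time: 25.2
ee_pos: [0.6334, -0.1248, 0.1703]
tcp_rot: [-180.0, 0.0, -86.5]
wrist_force: [0.1, 0.5, -2.4]
opening: 0.0507
grasp_force: 43.6
```

```bash
python3 held.py w13 0.012
```

```text
[ 0.63338983 -0.12481269  0.17027808] [-1.79991634e+02  1.21410354e-02 -8.64964531e+01] 0.05068148547965324 [ 0.12660022  0.46408836 -2.4427314 ]
ztop 0.18227808454908492 9759 y centre -0.12560751446467208 0.059483916872331274 medz 0.18181878262266804
tip 430 [ 0.63497068 -0.23891969  0.07910726]
```

View pics/w13.png

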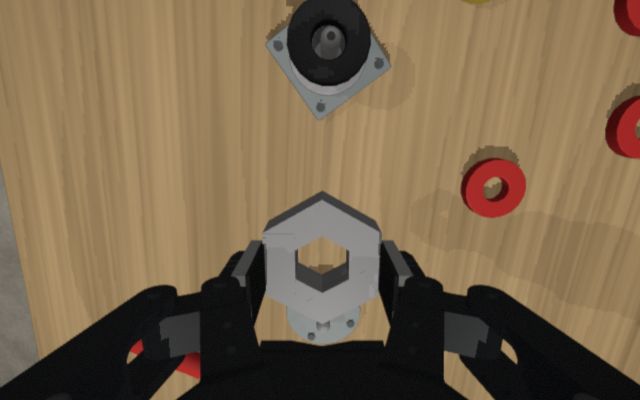

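The nut is level and gripped on its flats at (322,258). I'll lower it onto the stack.

>>> {"name": "step_arm", "arguments": {
  "targets": [
    [0,[1,-45,0],[0,0,0]],
    [0,[2,-90,-20],[0,0,0]],
    [0,[2,-113.5,-40],[0,0,0]],
    [0,[2,-113.5,-60],[0,0,0]],
    [0,[2,-113.5,-72],[0,0,0]],
    [0,[2,-113.5,-76],[0,0,0]],
    [0,[2,-113.5,-76],[0,0,0]]
  ]
}}

```text
time: 25.95
ee_pos: [0.6356, -0.238, 0.094]
tcp_rot: [180.0, 0.0, -86.5]
wrist_force: [-0.3, 0.1, -2.7]
opening: 0.0507
grasp_force: 43.6
```

>>> {"name": "step_arm", "arguments": {
  "targets": [
    [0,[0,0,-4],[0,0,0]],
    [0,[0,0,-8],[0,0,0]],
    [0,[0,0,-11],[0,0,0]],
    [0,[0,0,-13],[0,0,0]],
    [0,[0,0,-13],[0,0,0]],
    [0,[0,0,-13],[0,0,0]]
  ]
}}

```text
time: 26.55
ee_pos: [0.6356, -0.2393, 0.0808]
tcp_rot: [-180.0, -0.0, -86.6]
wrist_force: [0.3, -0.7, -1.7]
opening: 0.0508
grasp_force: 43.6
```

>>> {"name": "step_arm", "arguments": {
  "targets": [
    [0,[-0.2,0.7,-0.7],[0,0,0]],
    [0,[-0.2,0.7,-0.7],[0,0,0]],
    [0.8,[-0.2,0.7,-0.7],[0,0,0]],
    [0.9,[-0.2,0.7,-0.7],[0,0,0]],
    [0.9,[-0.2,0.7,-0.7],[0,0,0]],
    [0.9,[-0.2,0.7,-0.5],[0,0,0]]
  ]
}}

```text
time: 27.15
ee_pos: [0.6355, -0.2386, 0.0805]
tcp_rot: [-180.0, -0.0, -86.6]
wrist_force: [-0.5, 0.5, 0.1]
opening: 0.0767
grasp_force: 0.0
```

>>> {"name": "step_arm", "arguments": {
  "targets": [
    [1,[0,0,20],[0,0,0]],
    [1,[0,0,60],[0,0,0]],
    [1,[0,20,100],[0,0,0]],
    [1,[-30,60,115],[0,0,0]],
    [1,[-50,100,115],[0,0,0]],
    [1,[-50,120,115],[0,0,0]],
    [1,[-50,120,115],[0,0,0]],
    [1,[-50,120,115],[0,0,0]]
  ]
}}

```text
time: 27.95
ee_pos: [0.5855, -0.1185, 0.1956]
tcp_rot: [-180.0, -0.0, -86.5]
wrist_force: [0.2, 0.2, -0.0]
opening: 0.0855
grasp_force: 0.0
```

Run:
```python
from fit import *
o=bot.get_obs();print(o['ee_pos'],o['opening'],o['wrist_force'])
p,d,c=snap('wrist','w14')
R,K,t=c['R'],c['K'],np.array(c['t']).reshape(3)
for X,r in(([.6355,-.2394,.092],55),):
    x=K@(R@np.array(X)+t);u,v=(x[:2]/x[2]).astype(int);print(u,v);top('w14',u,v,r,X[2],.005)
```

```text
[ 0.58554528 -0.11850999  0.19556077] 0.08549588223892919 [ 0.22332069  0.1939518  -0.02925539]
260 26
w14 (np.int64(260), np.int64(26)) n 3678 ell [ 635.4 -236.3] [47.3 56.9] z 0.0912
```

View pics/w14.png

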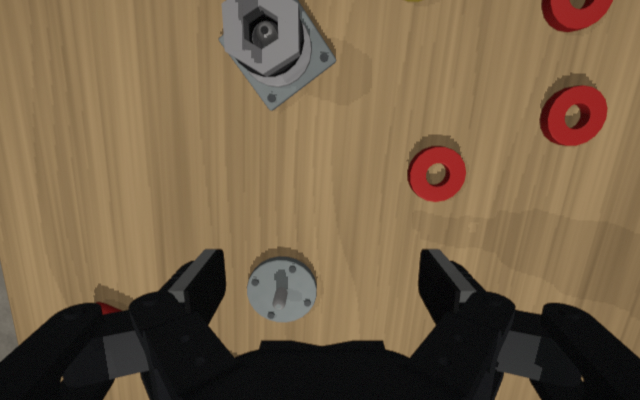

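The nut lies flat on the ring at (262,35), with its top at z 0.091 (0.092 expected) and the post tip central. I'm handing it in.

```bash
python3 -c "
from workcell import bot
print(bot.job_done())"
```

```text
the job is handed in; nothing more can be done
None
```

The hub, sleeve, black ring and nut are stacked on the tall arbor in that order and released; I handed the job in at about 28 s, and no verdict came back.

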